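# Roll the milling jar to the yellow mark and chock it

### The job

The big milling jar is too fat to grip, so bring it to the yellow tape by rolling it along the rubber mat, without dragging or lifting it; if the orange chock is in the way, move it aside first. Stop the jar squarely centred over the yellow tape, then set the chock's sloping face snug against the jar, on either side, so that it cannot roll off. Leave the small things on the mat where they are.

Things in the scene. Friction and masses are not known exactly. Their poses are not given: they have to be found in the camera images.
- jar: Loose cylindrical nylon milling jar lying on its side: off-white with two black rubber hoops, dark grey screw lid at one end; 120 mm diameter, 150 mm long, one plain cylinder to the touch, about 0.85 kg. Origin at its middle, on its axis (63 mm above the bench when on the mat); its x axis runs along the jar, towards the lid; y and z turn with the jar as it rolls.
- jar_center (a point): The jar's middle, on its axis. The jar rolls along the mat across its own length, with a little rolling resistance: it comes to rest soon after it is let go. Fingers pressed lightly on its top grip it without slipping, and then move twice as far as its axis does.
- mat: Fixed grey rubber bench mat, 280 mm x 840 mm x 3 mm thick, on which jar, chock and tapes lie. Origin at its centre on the bench; its y axis is its length, the way the jar rolls; x across it.
- mark_yellow: Strip of yellow tape stuck across the mat, 240 mm long (its x axis), 25 mm wide (its y axis), under 1 mm thick; origin at its centre, on the mat's surface. The goal of the jar: the jar's axis lies over it and along it, tape showing at both ends.
- mark_blue: The same in blue, at the other side of the jar's start; not this job's mark. Yellow and blue change places.
- chock: Loose orange rubber wedge chock with an upright black grip, 0.22 kg, 60 mm wide (y). The slope looks to its -x: from a 2 mm toe at x = -62 mm up to a flat top, 38 mm high, at x = -12 mm; heel at x = +18 mm. Origin on the underside, below the middle of the grip. With the slope touching the jar, the jar's axis is 84 mm from the origin, towards -x.
- chock_grip (a point): A point in the middle of the chock's grip, 75 mm above its underside; axes as the chock's. The grip is 18 mm thick (x), 36 mm wide (y) and rises from 38 to 92 mm above the underside; pinch it from above across its 36 mm width. At the start the chock stands against the jar at one side, slope to the jar, the grip's width along the jar.
- spatula: Bystander: slim steel lab spatula lying along the mat's near margin, 190 mm long, 18 mm wide, 5 mm thick; origin under its middle.
- vial: Bystander: small clear glass vial with a black cap, standing on the mat's far margin, 28 mm diameter, 55 mm tall; origin at its foot.
- amber_vial: Bystander: the same in amber glass with a white cap, also on the far margin; origin at its foot.
- crucible: Bystander: small white porcelain crucible standing on the mat's near margin, 40 mm diameter, 32 mm tall; origin at its foot.
Things that resemble listed ones, but are neither listed nor needed, are in the scene too. Several things have the shape of the chock; the one meant has the colours described above.

How it is judged (in metres and radians):
On the way, in this order (a step that is already met when the one before it is completed fails the run):
1. the jar lies at rest, centred over the yellow tape and along it (y of jar_center in the frame of mark_yellow between -0.0125 and 0.0125 m and x of jar_center in the frame of mark_yellow between -0.035 and 0.035 m and angle between the x axis of jar and the x axis of mark_yellow, either way round below 0.14 rad and height (world z) of jar_center below 0.068 m and linear speed of jar below 0.02 m/s), for 0.2 s.
2. the chock's slope stands snug against the jar, with the jar still on the tape (all of step 1 and x of jar_center in the frame of chock between -0.0922 and -0.0762 m and y of jar_center in the frame of chock between -0.04 and 0.04 m and angle between the x axis of jar and the y axis of chock, either way round below 0.2 rad and angle between chock's own z axis and vertical below 0.08 rad and height (world z) of chock below 0.008 m and linear speed of chock below 0.02 m/s), for 0.2 s.
At the end, for the whole second after the job is handed in: Jar at rest on the mat: axis within 12.5 mm of the yellow tape's centre line, along it within 8 degrees, middles within 35 mm. Then chocked: chock flat and still, square to the jar within 11 degrees, slope within 8 mm of touching it, at most 40 mm off the jar's middle; the jar still there (all of step 2).
It fails at once if the jar is dragged or shoved along without turning (linear speed of jar above 0.08 m/s and angular speed of jar below 0.4 rad/s).
It fails at once if the jar is lifted off the mat (height (world z) of jar_center above 0.078 m).
It fails at once if one of the small things on the mat is shifted by more than 30 mm or knocked over (distance of any of spatula, crucible, vial, amber_vial from where it was at the start of the episode above 0.03 m or angle between any of crucible, vial, amber_vial's own z axis and vertical above 0.5 rad).
It also fails if it takes over 72 s, if anything falls off the work surface, if the arm or the gripper's body presses on something with over 40 N, if the wrist force passes 120 N, or if a joint passes its speed limit or range.

### The arm

A 6-joint arm with a two-finger parallel gripper is mounted at the origin on the work surface. World frame = base frame: x ahead of the robot, y to its left, z up, the work surface at z = 0. Lengths are in m, angles in degrees, forces in N, time in s.
With the tool pointing down it reaches from about 0.3 to 0.875 m from the base axis. Payload 4.2 kg.
Tool frame: the origin (TCP) lies at the very end of the fingers, on their centre line; the grasp point (between the pads) lies 19 mm behind it; z points along the fingers, y is the line along which they close (so a half turn about z gives the same grasp; the last joint's range is limited). The gripper opens to 85 mm and grips with 20 to 120 N. Pads are 22 mm wide; open, the fingers measure 114 mm over their backs; the gripper's body (76 mm by 85 mm) begins 54 mm behind the grasp point. The pads swing forward as they close: fully open they stand 13 mm farther back than shut.
Start: joints at [-71.333, 18.312, 89.639, -0, 72.044, -1.146], TCP at [0.195, -0.541, 0.231] pointing down, gripper open.
Joint ranges: [-177.97, 177.97], [-48.28, 115.42], [12.27, 149.76], [-77.06, 257.06], [2.81, 150.46], [-146.56, 146.56]. Speed limits (degrees/s): [147.25, 147.25, 180, 180, 180, 180].

### API

Orientations are given as [roll, pitch, yaw] about the fixed x, y, z axes, in that order (R = Rz(yaw) Ry(pitch) Rx(roll)).
In Python, from station import r, capture gives the robot as it stands.
- The arm moves only by the tool move_arm, never from a script. Its argument "commands" is text: rows parted by semicolons, each of 5 numbers parted by spaces: the finger opening in m, from 0 to 0.0854, then the shift along the tool's x, y, z in m, then the turn about the tool's z in degrees. A call has 1 to 10 rows; each row shifts and turns the commanded pose from where the row before left it, along the tool's axes as they then stand; what a row does not reach is not made up. A row lasts 1/8 s, in which the tool goes at most 62.5 mm and 10.7 degrees, less where a joint would pass 70% of its speed; a pose out of reach is approached as far as the arm can. A call with a gripper value outside its range is refused whole. The fingers move at their own pace and stop on an object; "squeeze" is the grip in N (left out, the last holds). Time passes only in rows, so rows that do not move let the fingers close. It gives the time, the measured TCP pose, the force, the opening and the grip force at its end, in the units of the state.
- r.get_obs(): the state, without advancing time (a new reading comes with each control period).
- capture(name): name is "scene" or "side" or "wrist"; returns a dict with "frame" (384x512x3 uint8, red, green, blue), "range_z" (384x512 float32, m along the optical axis (not along the pixel's ray), 0 where there is no reading), "K" (3x3 intrinsics, pixels), "origin" and "orientation" of the camera in the world; the wrist camera has in their place "tool_from_camera" (4x4, takes a point from camera to tool coordinates, whose origin is the TCP and whose axes are the flange's). Camera axes: x right, y down, z forward; pixel columns grow to the right and rows downward; lengths in m; the calibration is good to about 2 mm. A picture is of the moment at which its call begins: read the wrist's pose just before it.
- r.job_done(): hands the job in; it is judged then, once.
The state is a dict: "time": time; "joint_pos": joint angles; "dq": joint speeds; "tau": joint torques, N m; "eef_pos": TCP position; "eef_rot": TCP orientation; "force": force on the tool from outside, world axes, zero at the start; "ft_torque": the same for the moment, N m; "width": finger opening in m; "grip_force": force on a finger pad.
Only numpy, scipy, OpenCV 4.12 (cv2) and the standard library are available. Lean on these libraries where they do the work, as an engineer would, in place of code of your own. Each camera call takes 0.05 s, during which the arm holds its last target. There are 200 camera calls.

## Working session

There is one attempt and no reset: what is moved stays moved. The work goes in short steps, Python scripts to look and compute and a tool call to move; the robot and the scene stay as the last step left them, time stands still between calls to the robot, and variables do not carry over. Pictures are saved under pics/ and viewed, at most 10 in all, crops included, and the job is handed in when it is done.

Besides the shell and the picture viewer there is one more tool, called after "Call:" in YAML: its name, and indented under it one key for each argument. move_arm: Moves the arm, as the interface text tells. Its arguments: {"type":"object","properties":{"commands":{"type":"string"},"squeeze":{"type":"number"}},"required":["commands"]}

```bash
mkdir -p pics; cat > h.py <<'E'
import numpy as np, cv2
from station import r, capture
from scipy.spatial.transform import Rotation as R
def Rm(o):
    o=np.array(o,float)
    if o.shape==(3,3): return o
    if o.shape==(4,): return R.from_quat(o).as_matrix()
    return R.from_euler('xyz',o,degrees=True).as_matrix()
def cloud(c):
    z=c['range_z'];K=c['K'];v,u=np.mgrid[:z.shape[0],:z.shape[1]]
    p=np.stack([(u-K[0,2])/K[0,0]*z,(v-K[1,2])/K[1,1]*z,z],-1)
    return p@Rm(c['orientation']).T+np.array(c['origin'])
E
python3 - <<'E'
from h import *
for n in('scene','side'):
    c=capture(n);print(n,c['origin'],c['orientation'],c['K'][0,0])
    np.savez('pics/%s0.npz'%n,**c)
    cv2.imwrite('pics/%s0.png'%n,cv2.resize(c['frame'][...,::-1],(800,600)))
print(r.get_obs())
E
```

```text
scene [1.23660777 0.69773554 0.7640227 ] [-123.68314982   -0.20671658  131.70584882] 398.8617580418975
side [-0.06469082  0.84230781  0.70342838] [-1.21807736e+02 -1.05645823e-01 -1.44374762e+02] 460.9235034667304
{'time': 0.1, 'joint_pos': array([-7.13346762e+01,  1.83465525e+01,  8.96969211e+01,  3.16262171e-05,
        7.20446382e+01, -1.14543220e+00]), 'dq': array([-0.04479511, -0.04080466, -0.05400999,  0.07630561, -0.04705521,
       -0.00809293]), 'tau': array([ 4.85292985e-04, -4.16409552e+01, -2.34704804e+01, -3.58102864e-05,
        4.78400310e-03,  7.23978701e-06]), 'eef_pos': array([ 0.19475008, -0.54057945,  0.23059754]), 'eef_rot': array([-1.79911906e+02, -1.79144019e-03,  1.98107449e+01]), 'force': array([ 0.42823566,  0.52836235, -0.41688519]), 'ft_torque': array([ 0.03127481, -0.0380579 , -0.05470671]), 'grip_force': 0.0, 'width': 0.08524370523563843}
```

View pics/scene0.png

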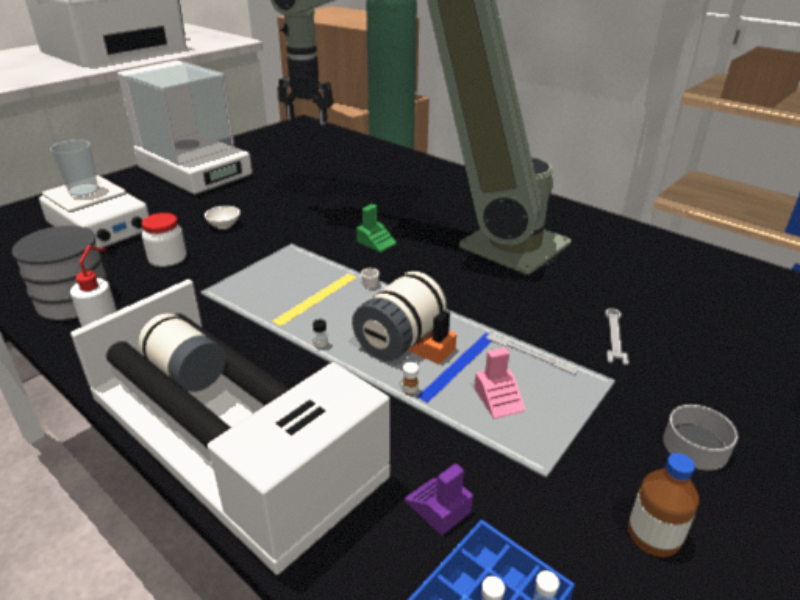

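View pics/side0.png

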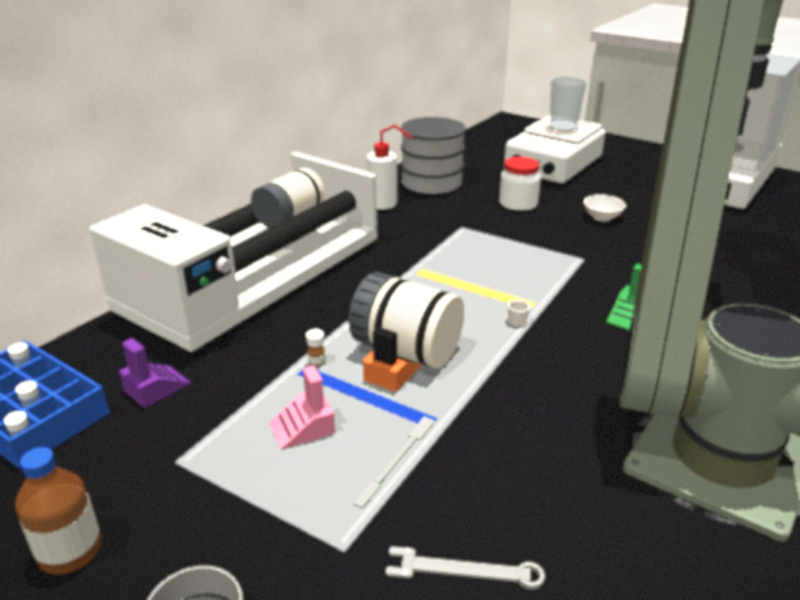

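The two views show the jar at scene (400,315). The orange chock with the black grip (scene (437,338), side (388,360)) is on its blue-tape side. Yellow tape is at scene (315,300), so the chock is not in the way. The other chock-shaped things are pink (500,385), purple (440,500) and green (372,230), and none has the orange and black colours. Measuring next.

```bash
python3 - <<'E'
from h import *
from scipy.optimize import least_squares
P=[];C=[]
for n in('scene','side'):
    c=dict(np.load('pics/%s0.npz'%n));p=cloud(c);h=cv2.cvtColor(c['frame'],cv2.COLOR_RGB2HSV);ok=c['range_z']>0
    H,S,V=[h[...,i].astype(int) for i in range(3)]
    def st(nm,m):
        q=p[m&ok]; 
        if len(q)<5: print(nm,len(q));return
        print(n,nm,len(q),'med',np.median(q,0).round(4),'lo',np.percentile(q,2,0).round(3),'hi',np.percentile(q,98,0).round(3))
        if nm in('yellow','blue'):
            a=q[:,:2]-q[:,:2].mean(0);w,v=np.linalg.eigh(a.T@a);d=v[:,1]*np.sign(v[0,1]);t=a@d
            print('   dir deg',np.degrees(np.arctan2(d[1],d[0])).round(2),'len',np.ptp(t).round(3),'mid',(q[:,:2].mean(0)+d*(t.max()+t.min())/2).round(4))
    mat=(p[...,2]<.012)
    st('yellow',(H>22)&(H<35)&(S>120)&(V>120)&mat)
    st('blue',(H>110)&(H<130)&(S>150)&(V>100)&mat)
    oc=(H>4)&(H<14)&(S>190)&(V>90)&(p[...,2]<.045)&(p[...,0]<.75)&(p[...,0]>.3)
    st('orange',oc)
    st('orangetop',oc&(p[...,2]>.034))
    q=p[oc&ok];m=np.median(q,0)
    near=(np.hypot(p[...,0]-m[0],p[...,1]-m[1])<.05)&(p[...,2]>.05)&(p[...,2]<.1)&(V<70)
    st('grip',near)
    k=ok&(p[...,2]>.045)&(p[...,2]<.13)&(np.hypot(p[...,0]-m[0],p[...,1]-(m[1]-.07))<.13)&~((p[...,2]<.1)&(V<60))
    P.append(p[k])
q=np.concatenate(P)
# cylinder fit r=.06, z axis .063
def f(x,qq):
    d=np.array([np.cos(x[2]),np.sin(x[2])]);nrm=np.array([-d[1],d[0]])
    s=(qq[:,:2]-x[:2])@nrm
    return np.hypot(s,qq[:,2]-x[3])-.06
for s in (P[0],P[1],q):
    x=np.array([*np.median(s,0)[:2],0,.063])
    s2=s
    for it in range(4):
        # x only along-normal observable
        sol=least_squares(lambda y:f([s2[:,0].mean(),y[0],y[1],y[2]],s2),[x[1],x[2],x[3]],loss='soft_l1',f_scale=.002)
        x=np.array([s2[:,0].mean(),*sol.x]);e=abs(f(x,s));s2=s[e<.006]
    d=np.array([np.cos(x[2]),np.sin(x[2])]);t=(s2[:,:2]-x[:2])@d
    lo,hi=np.percentile(t,[.5,99.5]);print('jar n',len(s2),'ctr',(x[:2]+d*(lo+hi)/2).round(4),'z',x[3].round(4),'dir',np.degrees(x[2]).round(2),'len',(hi-lo).round(4))
E
```

```text
scene yellow 270 med [ 0.5166 -0.1852  0.0053] lo [ 0.395 -0.201  0.002] hi [ 0.622 -0.169  0.008]
   dir deg 4.11 len 0.239 mid [ 0.5056 -0.1857]
scene blue 487 med [0.5327 0.1872 0.0049] lo [ 0.38   0.169 -0.   ] hi [0.863 0.532 0.01 ]
   dir deg 31.1 len 1.604 mid [0.1807 0.0261]
scene orange 73 med [0.4938 0.147  0.0228] lo [0.451 0.094 0.009] hi [0.508 0.153 0.044]
scene orangetop 15 med [0.4697 0.1479 0.0414] lo [0.452 0.141 0.036] hi [0.499 0.152 0.044]
scene grip 186 med [0.4885 0.1382 0.078 ] lo [0.461 0.102 0.052] hi [0.512 0.143 0.098]
side yellow 168 med [ 0.5203 -0.1844  0.001 ] lo [ 0.434 -0.196 -0.002] hi [ 0.615 -0.17   0.004]
   dir deg 4.41 len 0.19 mid [ 0.5245 -0.1842]
side blue 485 med [0.4748 0.1831 0.0014] lo [ 0.38   0.168 -0.002] hi [0.906 0.526 0.008]
   dir deg 34.63 len 0.642 mid [0.6494 0.3144]
side orange 87 med [0.4583 0.1504 0.0237] lo [0.441 0.102 0.008] hi [0.565 0.638 0.04 ]
side orangetop 20 med [0.4733 0.1489 0.0375] lo [0.441 0.136 0.035] hi [0.494 0.156 0.043]
side grip 261 med [0.4669 0.142  0.0761] lo [0.454 0.129 0.052] hi [0.487 0.146 0.094]
jar n 1295 ctr [0.496  0.0462] z 0.0639 dir 5.93 len 0.1494
jar n 2184 ctr [0.492  0.0478] z 0.0604 dir 5.51 len 0.1491
jar n 3476 ctr [0.4939 0.0471] z 0.0619 dir 5.62 len 0.1525
```

Call:
move_arm:
  commands: "0.0854 0 0 0 -9.4;0.0854 0 0 0 -9.4;0.0854 0 0 0 -9.4;0.0854 0 0 0 -9.4;0.0854 0 0 0 -9.4;0.0854 0 0 0 -9.4;0.0854 0 0 0 -9.4;0.0854 0 0 0 -9.4"

```text
time: 1.1
eef_pos: [0.1948, -0.5407, 0.2308]
eef_rot: [-180.0, -0.1, 95.3]
force: [-0.6, 0.5, 0.3]
width: 0.0854
grip_force: 0.0
```

Call:
move_arm:
  commands: "0.0854 .0426 .025 0 0;0.0854 .0426 .025 0 0;0.0854 .0426 .025 0 0;0.0854 .0426 .025 0 0;0.0854 .0426 .025 0 0;0.0854 .0426 .025 0 0;0.0854 .0426 .025 0 0;0.0854 .0426 .025 0 0;0.0854 .0426 .025 0 0;0.0854 .0426 .025 0 0"

```text
time: 2.35
eef_pos: [0.407, -0.0932, 0.2312]
eef_rot: [-180.0, 0.0, 95.0]
force: [-0.1, -0.6, 0.3]
width: 0.0854
grip_force: 0.0
```

Call:
move_arm:
  commands: "0.0854 .0426 .025 0 0;0.0854 .0426 .025 0 0;0.0854 .0426 .025 0 0;0.0854 .0426 .025 0 0;0.0854 0 0 0.04 0;0.0854 0 0 0.02 0;0.0854 0 0 0 0"

```text
time: 3.22
eef_pos: [0.4901, 0.0837, 0.1696]
eef_rot: [-179.7, 0.0, 95.0]
force: [-0.3, -0.3, 0.1]
width: 0.0852
grip_force: 0.0
```

Call:
move_arm:
  commands: "0.0854 -0.034 0 0.02 0;0.0854 0 0 0.02 0;0.0854 0 0 0.006 0;0.0854 0 0 0 0"

```text
time: 3.72
eef_pos: [0.4948, 0.0499, 0.1259]
eef_rot: [180.0, 0.0, 95.0]
force: [-0.2, -0.0, 0.8]
width: 0.0853
grip_force: 0.0
```

Call:
move_arm:
  commands: "0.0854 0 0 0.005 0;0.0854 0 0 0.004 0;0.0854 0 0 0 0"

```text
time: 4.1
eef_pos: [0.4942, 0.05, 0.1162]
eef_rot: [-180.0, 0.0, 95.0]
force: [0.8, -0.6, 0.1]
width: 0.085
grip_force: 0.0
```

No contact yet at 0.116, which matches the tips standing back when open. Continuing down in small steps.

Call:
move_arm:
  commands: "0.0854 0 0 0.003 0;0.0854 0 0 0.002 0;0.0854 0 0 0 0"

```text
time: 4.47
eef_pos: [0.4943, 0.0498, 0.1111]
eef_rot: [-180.0, 0.0, 95.0]
force: [0.6, -0.7, 0.2]
width: 0.0853
grip_force: 0.0
```

Call:
move_arm:
  commands: "0.0854 0 0 0.002 0;0.0854 0 0 0 0"

```text
time: 4.72
eef_pos: [0.4946, 0.0498, 0.1098]
eef_rot: [180.0, 0.0, 95.0]
force: [-0.8, -0.3, 4.3]
width: 0.0853
grip_force: 2.0
```

Call:
move_arm:
  commands: "0.0854 -0.006 0 0.0005 0;0.0854 -0.01 0 0 0;0.0854 -0.01 0 0 0;0.0854 -0.008 0 0.0003 0;0.0854 0 0 0 0;0.0854 0 0 -0.02 0"

```text
time: 5.48
eef_pos: [0.4964, 0.0157, 0.1276]
eef_rot: [-179.8, -0.0, 95.0]
force: [-0.2, 1.0, 0.5]
width: 0.0852
grip_force: 0.0
```

```bash
cat >> h.py <<'E'
from scipy.optimize import least_squares
def jar(yc,xc=.5):
    out=[]
    for n in('scene','side'):
        c=capture(n);p=cloud(c);ok=c['range_z']>0
        s=p[ok&(p[...,2]>.045)&(p[...,2]<.118)&(abs(p[...,0]-xc)<.11)&(abs(p[...,1]-yc)<.075)]
        s2=s;x=[yc,.09,.063]
        f=lambda y,q:np.hypot((q[:,1]-y[0]-(q[:,0]-xc)*np.tan(y[1]))*np.cos(y[1]),q[:,2]-y[2])-.06
        for it in range(5):
            x=least_squares(f,x,args=(s2,),loss='soft_l1',f_scale=.002).x;s2=s[abs(f(x,s))<.005]
        lo,hi=np.percentile(s2[:,0],[.5,99.5])
        out.append((len(s2),x[0],np.degrees(x[1]),x[2],(lo+hi)/2,hi-lo));print(n,'n %d y@xc %.4f dir %.2f z %.4f xmid %.4f len %.3f'%out[-1])
    return out
E
python3 -c "
from h import *
jar(.03)"
```

```text
scene n 971 y@xc 0.0294 dir 5.71 z 0.0635 xmid 0.4970 len 0.158
side n 1879 y@xc 0.0315 dir 5.61 z 0.0601 xmid 0.4896 len 0.149
```

Call:
move_arm:
  commands: "0.0854 0.047 0 0 0;0.0854 0 0 0.018 0;0.0854 -0.003 0 0.0045 0;0.0854 -0.011 0 -0.0016 0;0.0854 -0.011 0 -0.0012 0;0.0854 -0.011 0 -0.0008 0;0.0854 -0.011 0 -0.0003 0;0.0854 -0.011 0 -0.0002 0;0.0854 -0.011 0 0 0;0.0854 -0.011 0 0 0"

```text
time: 6.82
eef_pos: [0.5003, -0.0177, 0.1101]
eef_rot: [180.0, 0.0, 95.0]
force: [-0.2, 0.1, 0.6]
width: 0.0857
grip_force: 0.0
```

Call:
move_arm:
  commands: "0.0854 -0.008 0 0 0;0.0854 0 0 0 0;0.0854 0 0 -0.02 0;0.0854 0 0 0 0"

```text
time: 7.32
eef_pos: [0.502, -0.0247, 0.1311]
eef_rot: [179.8, 0.0, 95.0]
force: [0.0, 0.1, -0.2]
width: 0.0854
grip_force: 0.0
```

```bash
python3 -c "
from h import *
jar(-.01)"
```

```text
scene n 957 y@xc -0.0053 dir 5.52 z 0.0638 xmid 0.5124 len 0.181
side n 1872 y@xc -0.0032 dir 5.60 z 0.0601 xmid 0.4928 len 0.149
```

Call:
move_arm:
  commands: "0.0854 0.053 0 0 0;0.0854 0 0 0.020 0;0.0854 -0.003 0 0.0055 0;0.0854 -0.011 0 -0.0014 0;0.0854 -0.011 0 -0.001 0;0.0854 -0.011 0 -0.0006 0;0.0854 -0.011 0 -0.0002 0;0.0854 -0.011 0 0 0;0.0854 -0.011 0 0 0;0.0854 -0.011 0 0 0"

```text
time: 8.68
eef_pos: [0.5033, -0.0529, 0.1096]
eef_rot: [180.0, 0.0, 95.0]
force: [-3.6, 0.2, 12.3]
width: 0.0857
grip_force: 6.5
```

Call:
move_arm:
  commands: "0.0854 -0.010 0 0 0;0.0854 0 0 0 0;0.0854 0 0 -0.02 0;0.0854 0 0 0 0"

```text
time: 9.18
eef_pos: [0.505, -0.0624, 0.1287]
eef_rot: [179.9, 0.0, 95.0]
force: [-0.8, 0.3, -0.0]
width: 0.0855
grip_force: 0.0
```

```bash
python3 -c "
from h import *
jar(-.05)"
```

```text
scene n 927 y@xc -0.0520 dir 5.64 z 0.0639 xmid 0.5049 len 0.156
side n 1773 y@xc -0.0496 dir 5.59 z 0.0599 xmid 0.4977 len 0.150
```

Call:
move_arm:
  commands: "0.0854 0.045 0 0 0;0.0854 0 0 0.018 0;0.0854 -0.003 0 0.0055 0;0.0854 -0.011 0 -0.0014 0;0.0854 -0.011 0 -0.001 0;0.0854 -0.011 0 -0.0006 0;0.0854 -0.011 0 -0.0002 0;0.0854 -0.011 0 0 0;0.0854 -0.011 0 0 0;0.0854 -0.011 0 0 0"

```text
time: 10.52
eef_pos: [0.5072, -0.098, 0.1096]
eef_rot: [180.0, 0.1, 95.0]
force: [-4.6, -0.6, 16.2]
width: 0.0852
grip_force: 7.9
```

Call:
move_arm:
  commands: "0.0854 -0.010 0 0 0;0.0854 0 0 0 0;0.0854 0 0 -0.02 0;0.0854 0.045 0 0 0;0.0854 0 0 0.018 0;0.0854 -0.003 0 0.0055 0;0.0854 -0.011 0 -0.0014 0;0.0854 -0.011 0 -0.001 0;0.0854 -0.011 0 -0.0006 0;0.0854 -0.011 0 -0.0002 0"

```text
time: 11.78
eef_pos: [0.5083, -0.1101, 0.1094]
eef_rot: [180.0, 0.1, 95.0]
force: [-5.4, 0.8, 16.8]
width: 0.0858
grip_force: 8.1
```

Call:
move_arm:
  commands: "0.0854 -0.011 0 0 0;0.0854 -0.011 0 0 0;0.0854 -0.011 0 0 0;0.0854 -0.010 0 0 0;0.0854 0 0 0 0;0.0854 0 0 -0.02 0;0.0854 0 0 0 0"

```text
time: 12.65
eef_pos: [0.5129, -0.1526, 0.1282]
eef_rot: [179.8, 0.1, 94.9]
force: [-0.0, 0.2, 0.7]
width: 0.0853
grip_force: 0.0
```

```bash
python3 -c "
from h import *
jar(-.14)"
```

```text
scene n 902 y@xc -0.1436 dir 5.62 z 0.0639 xmid 0.5140 len 0.157
side n 1558 y@xc -0.1415 dir 5.67 z 0.0600 xmid 0.5067 len 0.149
```

Call:
move_arm:
  commands: "0.0854 0.045 0 0 0;0.0854 0 0 0.018 0;0.0854 -0.003 0 0.0055 0;0.0854 -0.011 0 -0.0014 0;0.0854 -0.011 0 -0.001 0;0.0854 -0.011 0 -0.0006 0;0.0854 -0.011 0 -0.0002 0;0.0854 -0.011 0 0 0;0.0854 -0.011 0 0 0;0.0854 -0.011 0 0 0"

```text
time: 14.0
eef_pos: [0.5153, -0.1881, 0.1096]
eef_rot: [179.9, 0.1, 95.0]
force: [-3.7, 0.8, 17.9]
width: 0.0854
grip_force: 9.0
```

Call:
move_arm:
  commands: "0.0854 -0.006 0 0 0;0.0854 0 0 0 0;0.0854 0 0 -0.01 0;0.0854 0 0 -0.05 0;0.0854 0.06 0 -0.04 0;0.0854 0.06 0 0 0;0.0854 0.06 0 0 0;0.0854 0 0 0 0"

```text
time: 15.0
eef_pos: [0.4999, -0.0179, 0.2014]
eef_rot: [-179.9, -0.0, 95.3]
force: [0.4, -0.3, -0.1]
width: 0.0855
grip_force: 0.0
```

```bash
python3 - <<'E'
from h import *
jar(-.186)
for n in('scene','side'):
    c=capture(n);p=cloud(c);h=cv2.cvtColor(c['frame'],cv2.COLOR_RGB2HSV);H,S,V=[h[...,i].astype(int) for i in range(3)];ok=c['range_z']>0
    near=ok&(abs(p[...,0]-.48)<.06)&(abs(p[...,1]-.125)<.08)
    g=p[near&(p[...,2]>.055)&(p[...,2]<.1)]
    print(n,'grip',len(g),np.percentile(g,[2,50,98],0).round(4).tolist())
    t=p[near&(p[...,2]>.093)&(p[...,2]<.1)]
    if len(t): print(' top',len(t),t.mean(0).round(4),cv2.minAreaRect(t[:,:2].astype(np.float32)))
    y=p[ok&(H>22)&(H<35)&(S>120)&(V>120)&(p[...,2]<.012)&(abs(p[...,1]+.185)<.04)]
    print(' yellow',len(y),y.min(0).round(3),y.max(0).round(3))
    cv2.imwrite('pics/%s1.png'%n,c['frame'][...,::-1])
s=cv2.imread('pics/scene1.png')[150:290,110:330];cv2.imwrite('pics/c1.png',cv2.resize(s,None,fx=3.6,fy=3.6))
E
```

```text
scene n 884 y@xc -0.1877 dir 5.77 z 0.0642 xmid 0.5177 len 0.158
side n 1492 y@xc -0.1852 dir 5.35 z 0.0600 xmid 0.5110 len 0.149
scene grip 159 [[0.4573, 0.1257, 0.0561], [0.484, 0.1393, 0.0814], [0.4938, 0.1434, 0.0971]]
 top 48 [0.4761 0.1338 0.0952] ((0.4752960503101349, 0.13335752487182617), (0.03846541792154312, 0.018912214785814285), 7.801126956939697)
 yellow 43 [ 0.591 -0.193  0.002] [ 0.626 -0.165  0.009]
side grip 265 [[0.454, 0.1283, 0.0557], [0.4688, 0.1419, 0.0786], [0.4893, 0.1459, 0.0939]]
 top 21 [0.4689 0.1364 0.0936] ((0.47283825278282166, 0.1355978548526764), (0.030867181718349457, 0.013067513704299927), 8.966289520263672)
 yellow 15 [ 0.388 -0.2   -0.   ] [ 0.617 -0.17   0.003]
```

View pics/c1.png

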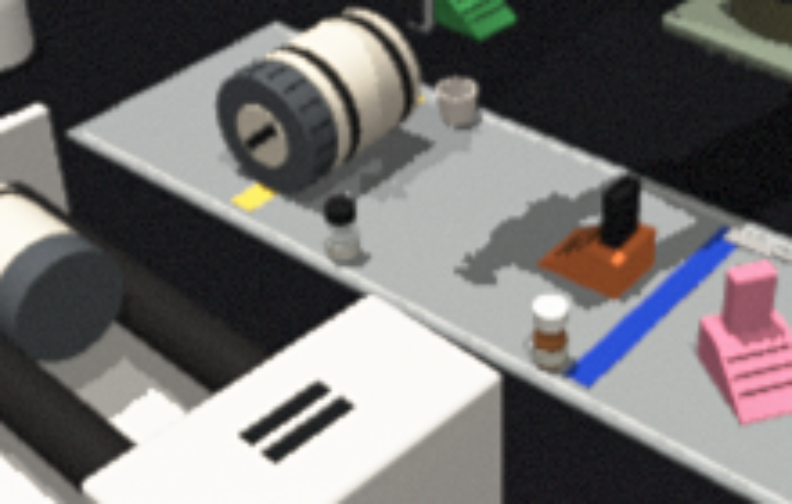

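The jar sits on the yellow tape, which shows at both ends (crop (255,195) and (420,100)). The bystanders are undisturbed. The only chock with orange body and black grip is at crop (610,245); the pink one is at (745,340). Grasping the orange one.

Call:
move_arm:
  commands: "0.0854 0.0514 -0.004 0 -0.5;0.0854 0.0514 -0.004 0 0;0.0854 0.0514 -0.0038 0.02 0;0.0854 0 0 0.05 0;0.0854 0 0 0.03 0;0.0854 0 0 0 0"

```text
time: 15.95
eef_pos: [0.4734, 0.13, 0.0995]
eef_rot: [-179.7, 0.1, 95.4]
force: [-0.4, 0.1, 0.1]
width: 0.0856
grip_force: 0.0
```

```bash
python3 - <<'E'
from h import *
o=r.get_obs();c=capture('wrist');T=np.array(c['tool_from_camera'])
z=c['range_z'];K=c['K'];v,u=np.mgrid[:384,:512]
p=np.stack([(u-K[0,2])/K[0,0]*z,(v-K[1,2])/K[1,1]*z,z],-1)@T[:3,:3].T+T[:3,3]
w=p@Rm(o['eef_rot']).T+o['eef_pos']
m=(z>0)&(w[...,2]>.085)&(w[...,2]<.105)&(abs(w[...,0]-.474)<.04)&(abs(w[...,1]-.134)<.04)
print(o['eef_pos'],m.sum());t=w[m]
if len(t)>10: print(t.mean(0),cv2.minAreaRect(t[:,:2].astype(np.float32)*1000))
cv2.imwrite('pics/w1.png',c['frame'][...,::-1])
E
```

```text
[0.47340011 0.13001877 0.09950341] 2520
[0.47137854 0.13607244 0.09338303] ((471.47314453125, 134.55386352539062), (35.878047943115234, 18.094255447387695), 5.281156063079834)
```

View pics/w1.png

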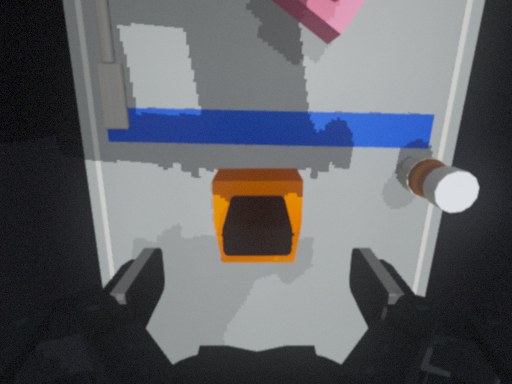

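The wrist view shows the black grip at (258,225) on the orange chock, centred between the fingers. Its size is 36 x 18 mm, as described. Going down and pinching.

Call:
move_arm:
  commands: "0.0854 0.0045 -0.0015 0.02 0;0.0854 0 0 0.017 0;0.0854 0 0 0 0;0.03 0 0 0 0;0.03 0 0 0 0;0.03 0 0 0 0;0.03 0 0 0 0;0.03 0 0 0 0"
  squeeze: 40

```text
time: 17.0
eef_pos: [0.4731, 0.136, 0.0654]
eef_rot: [179.9, -0.0, 95.5]
force: [-1.1, -0.8, 5.9]
width: 0.0349
grip_force: 41.1
```

Call:
move_arm:
  commands: "0.03 0 0 -0.008 0;0.03 0 0 -0.008 0;0.03 -0.03 0.0015 0 0;0.03 -0.0365 0.0019 0 0;0.03 -0.0365 0.0018 0 0;0.03 -0.0365 0.0018 0 0;0.03 -0.0365 0.0019 0 0;0.03 -0.0365 0.0018 0 0;0.03 0 0 0 0"

```text
time: 18.12
eef_pos: [0.5039, -0.0765, 0.0807]
eef_rot: [180.0, 0.0, 95.3]
force: [0.1, 1.1, -1.7]
width: 0.0353
grip_force: 41.1
```

```bash
cat > w.py <<'E'
from h import *
o=r.get_obs();c=capture('wrist');T=np.array(c['tool_from_camera'])
z=c['range_z'];K=c['K'];v,u=np.mgrid[:384,:512]
p=np.stack([(u-K[0,2])/K[0,0]*z,(v-K[1,2])/K[1,1]*z,z],-1)@T[:3,:3].T+T[:3,3]
w=p@Rm(o['eef_rot']).T+o['eef_pos']
h=cv2.cvtColor(c['frame'],cv2.COLOR_RGB2HSV)
oc=(z>0)&(h[...,0]<16)&(h[...,1]>170)&(w[...,2]<.07)&(abs(w[...,0]-o['eef_pos'][0])<.06)
t=w[oc];print('tcp',o['eef_pos'],o['eef_rot'],'orange',len(t),'lo',np.percentile(t,1,0).round(4),'hi',np.percentile(t,99,0).round(4))
top=t[(t[:,2]>np.percentile(t[:,2],99)-.006)]
print('heel max tool-x', ((top[:,:2]-o['eef_pos'][:2])@np.array([-.0976,.9952])).max())
cv2.imwrite('pics/w2.png',c['frame'][...,::-1])
jar(-.186)
E
python3 w.py
```

```text
tcp [ 0.50394122 -0.07647098  0.08074495] [1.79981185e+02 2.22379021e-02 9.53269439e+01] orange 3532 lo [ 0.4726 -0.0793  0.0213] hi [ 0.5298 -0.0578  0.0598]
heel max tool-x 0.016617151602590495
scene n 597 y@xc -0.1961 dir 5.58 z 0.0638 xmid 0.5222 len 0.153
side n 736 y@xc -0.1965 dir 5.29 z 0.0601 xmid 0.5104 len 0.146
```

Call:
move_arm:
  commands: "0.03 0.03 0 0 0;0.03 0.03 0 0 0;0.03 0 0 0 0"

```text
time: 18.65
eef_pos: [0.4973, -0.0125, 0.0807]
eef_rot: [-180.0, -0.0, 95.7]
force: [-0.9, -0.6, -1.2]
width: 0.0352
grip_force: 41.1
```

```bash
python3 - <<'E'
from h import *
jar(-.19)
c=capture('scene')['frame'];d=capture('side')['frame']
a=c[130:290,110:270,::-1];b=d[140:300,200:360,::-1]
cv2.imwrite('pics/c2.png',cv2.resize(np.hstack([a,b]),None,fx=2.5,fy=2.5))
E
```

```text
scene n 868 y@xc -0.2141 dir 5.41 z 0.0640 xmid 0.5208 len 0.157
side n 941 y@xc -0.2130 dir 5.70 z 0.0598 xmid 0.5108 len 0.144
```

View pics/c2.png

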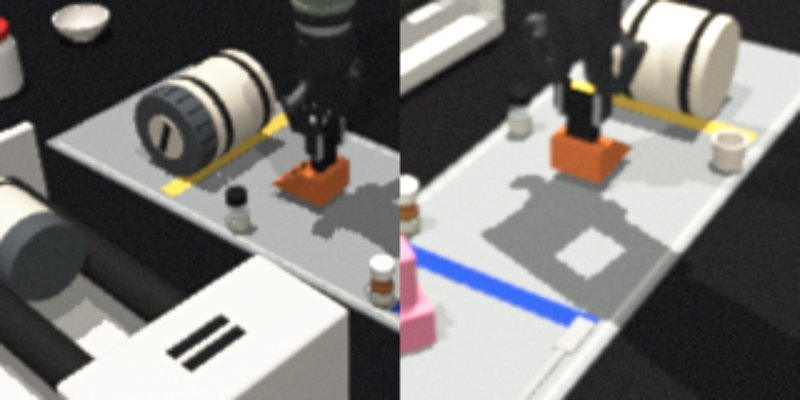

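The picture shows the jar beyond the yellow tape, with the tape fully visible on the near side. The chock's toe nudged it and it rolled about 27 mm too far. Plan: set the chock down here, clear of the tape, roll the jar back, then bring the chock in low.

Call:
move_arm:
  commands: "0.03 0 0 0.008 0;0.03 0 0 0.0065 0;0.03 0 0 0 0;0.0854 0 0 0 0;0.0854 0 0 0 0;0.0854 0 0 0 0;0.0854 0 0 0 0;0.0854 0 0 -0.04 0;0.0854 0 0 -0.05 0;0.0854 0 0 0 0"

```text
time: 20.1
eef_pos: [0.5006, -0.015, 0.1599]
eef_rot: [179.5, 0.1, 95.5]
force: [-0.2, 0.3, 0.1]
width: 0.0853
grip_force: 0.0
```

```bash
python3 - <<'E'
from h import *
jar(-.215)
E
```

```text
scene n 879 y@xc -0.2215 dir 5.64 z 0.0639 xmid 0.5211 len 0.155
side n 1270 y@xc -0.2192 dir 5.60 z 0.0600 xmid 0.5140 len 0.148
```

Call:
move_arm:
  commands: "0.0854 -0.045 -0.001 0 0;0.0854 -0.045 -0.001 0 0;0.0854 -0.045 -0.001 0 0;0.0854 -0.045 -0.001 0 0;0.0854 -0.0444 -0.001 0 0;0.0854 0 0 0.03 0;0.0854 0 0 0 0"

```text
time: 21.08
eef_pos: [0.5118, -0.238, 0.1224]
eef_rot: [-179.6, -0.3, 95.5]
force: [0.2, -0.2, 0.3]
width: 0.0854
grip_force: 0.0
```

```bash
python3 - <<'E'
from h import *
jar(-.221)
E
```

```text
scene n 873 y@xc -0.2215 dir 5.64 z 0.0642 xmid 0.5216 len 0.156
side n 1457 y@xc -0.2191 dir 5.52 z 0.0599 xmid 0.5146 len 0.149
```

Call:
move_arm:
  commands: "0.0854 0 0 0 0;0.0854 0 0 0 0"

```text
time: 21.42
eef_pos: [0.5149, -0.2385, 0.1269]
eef_rot: [179.9, 0.1, 95.6]
force: [-0.0, 0.3, 0.3]
width: 0.0854
grip_force: 0.0
```

Call:
move_arm:
  commands: "0.0854 0 0 0.013 0;0.0854 0.002 0 0.0055 0;0.0854 0.009 0 -0.0003 0;0.0854 0.01 0 -0.0002 0;0.0854 0.01 0 0 0;0.0854 0.01 0 0 0;0.0854 0.01 0 0 0;0.0854 0.01 0 0 0;0.0854 0.006 0 0 0;0.0854 0 0 0 0"

```text
time: 22.68
eef_pos: [0.5076, -0.1716, 0.1091]
eef_rot: [-180.0, 0.0, 95.5]
force: [-3.9, 0.4, 10.0]
width: 0.0851
grip_force: 5.0
```

Call:
move_arm:
  commands: "0.0854 0 0 0 0;0.0854 0 0 -0.01 0;0.0854 0 0 -0.03 0;0.0854 0 0 0 0;0.0854 0 0 0 0"

```text
time: 23.3
eef_pos: [0.5075, -0.1718, 0.1473]
eef_rot: [-179.9, -0.0, 95.5]
force: [-0.1, -0.5, -0.7]
width: 0.0853
grip_force: 0.0
```

```bash
python3 - <<'E'
from h import *
jar(-.187)
E
```

```text
scene n 883 y@xc -0.1879 dir 5.72 z 0.0640 xmid 0.5181 len 0.157
side n 1521 y@xc -0.1856 dir 5.57 z 0.0599 xmid 0.5116 len 0.150
```

Call:
move_arm:
  commands: "0.0854 0.05 0.0027 0 0;0.0854 0.0534 0.0027 0 0;0.0854 0.0534 0.0027 0 0;0.0854 0 0 0.04 0;0.0854 0 0 0.03 0;0.0854 0 0 0.012 0;0.0854 0 0 0 0;0.0854 0 0 0 0"

```text
time: 24.4
eef_pos: [0.5019, -0.0154, 0.0669]
eef_rot: [179.9, 0.0, 95.5]
force: [-0.1, 0.0, 0.0]
width: 0.0852
grip_force: 0.0
```

Call:
move_arm:
  commands: "0.03 0 0 0 0;0.03 0 0 0 0;0.03 0 0 0 0;0.03 0 0 0 0;0.03 0 0 0 0;0.03 0 0 -0.006 0;0.03 0 0 0 0;0.03 0 0 0 0"
  squeeze: 40

```text
time: 25.4
eef_pos: [0.501, -0.0151, 0.0718]
eef_rot: [-180.0, 0.0, 95.5]
force: [0.5, 0.5, -1.5]
width: 0.0353
grip_force: 45.3
```

```bash
python3 w.py
```

```text
tcp [ 0.5009525  -0.01514759  0.07184756] [-1.79985574e+02  9.15184345e-04  9.55165205e+01] orange 3595 lo [ 0.4681 -0.0172  0.012 ] hi [0.5255 0.0037 0.0502]
heel max tool-x 0.01720589254251918
scene n 835 y@xc -0.1879 dir 5.47 z 0.0640 xmid 0.5184 len 0.155
side n 917 y@xc -0.1854 dir 5.75 z 0.0598 xmid 0.5081 len 0.144
```

Call:
move_arm:
  commands: "0.03 -0.012 0 0 0;0.03 -0.015 0 0 0;0.03 -0.015 0 0 0;0.03 -0.01 0 0 0;0.03 -0.006 0 0 0;0.03 0 0 0 0;0.03 0 0 0.0035 0;0.03 0 0 0.002 0;0.03 0 0 0 0"

```text
time: 26.68
eef_pos: [0.5066, -0.0726, 0.0665]
eef_rot: [180.0, 0.0, 95.5]
force: [0.2, -0.1, -0.3]
width: 0.0355
grip_force: 45.3
```

Call:
move_arm:
  commands: "0.03 -0.004 0 0 0;0.03 -0.004 0 0 0;0.03 -0.004 0 0 0;0.03 -0.004 0 0 0;0.03 -0.004 0 0 0;0.03 -0.002 0 0 0;0.03 0 0 0 0;0.03 0 0 0 0"

```text
time: 27.68
eef_pos: [0.5087, -0.0948, 0.0665]
eef_rot: [-180.0, 0.0, 95.5]
force: [-0.2, 0.1, -2.1]
width: 0.0351
grip_force: 45.2
```

```bash
python3 w.py
```

```text
tcp [ 0.5086628  -0.09476002  0.0665375 ] [-1.79993728e+02  2.95778585e-03  9.55170440e+01] orange 3211 lo [ 0.4757 -0.0965  0.0068] hi [ 0.5334 -0.0758  0.0465]
heel max tool-x 0.016969239691082313
scene n 435 y@xc -0.1882 dir 5.82 z 0.0628 xmid 0.5337 len 0.126
side n 721 y@xc -0.1856 dir 5.47 z 0.0601 xmid 0.5098 len 0.147
```

Call:
move_arm:
  commands: "0.03 0 0 0.001 0;0.03 0 0 0.001 0;0.03 0 0 0 0;0.03 0 0 0 0"

```text
time: 28.32
eef_pos: [0.5086, -0.0947, 0.0663]
eef_rot: [180.0, 0.0, 95.5]
force: [-4.8, 1.4, 11.6]
width: 0.0353
grip_force: 46.0
```

Call:
move_arm:
  commands: "0.03 -0.001 0 0 0;0.03 -0.001 0 0 0;0.03 -0.001 0 0 0;0.03 -0.001 0 0 0;0.03 0 0 0 0;0.03 0 0 0 0"

```text
time: 29.08
eef_pos: [0.509, -0.0969, 0.0664]
eef_rot: [180.0, -0.2, 95.5]
force: [-3.5, 8.5, 13.3]
width: 0.0354
grip_force: 45.7
```

```bash
python3 w.py
```

```text
tcp [ 0.50898116 -0.09685566  0.06643447] [ 1.79954339e+02 -1.68355483e-01  9.54526438e+01] orange 3220 lo [ 0.476  -0.0982  0.0071] hi [ 0.5336 -0.0777  0.0461]
heel max tool-x 0.01728195303177703
scene n 428 y@xc -0.1880 dir 5.82 z 0.0626 xmid 0.5343 len 0.124
side n 728 y@xc -0.1856 dir 5.31 z 0.0601 xmid 0.5099 len 0.147
```

Call:
move_arm:
  commands: "0.03 0 0 -0.0012 0;0.03 -0.0005 0 0 0;0.03 -0.001 0 0 0;0.03 0 0 0 0;0.03 0 0 0 0"

```text
time: 29.85
eef_pos: [0.5094, -0.0996, 0.0665]
eef_rot: [180.0, -0.1, 95.5]
force: [-1.4, 4.9, 7.7]
width: 0.0356
grip_force: 45.3
```

```bash
python3 w.py
```

```text
tcp [ 0.50938772 -0.09956692  0.06647268] [ 1.79966162e+02 -6.64963288e-02  9.54828341e+01] orange 3302 lo [ 0.4764 -0.1018  0.007 ] hi [ 0.5341 -0.0804  0.0462]
heel max tool-x 0.017181123673113165
scene n 440 y@xc -0.1941 dir 6.04 z 0.0623 xmid 0.5331 len 0.129
side n 724 y@xc -0.1916 dir 5.74 z 0.0597 xmid 0.5106 len 0.149
```

```bash
python3 -c "
from h import *
jar(-.19);jar(-.19);jar(-.19)"
```

```text
scene n 436 y@xc -0.1946 dir 6.32 z 0.0627 xmid 0.5318 len 0.133
side n 723 y@xc -0.1916 dir 5.46 z 0.0599 xmid 0.5104 len 0.147
scene n 446 y@xc -0.1940 dir 5.67 z 0.0630 xmid 0.5337 len 0.130
side n 717 y@xc -0.1917 dir 5.85 z 0.0597 xmid 0.5098 len 0.147
scene n 445 y@xc -0.1940 dir 5.76 z 0.0633 xmid 0.5328 len 0.130
side n 722 y@xc -0.1916 dir 5.56 z 0.0601 xmid 0.5105 len 0.148
```

The jar was nudged about 6 mm and came to rest, still within tolerance. The chock is in the right place for contact with a centred jar. I will release it and roll the jar back gently against it.

Call:
move_arm:
  commands: "0.0854 0 0 0 0;0.0854 0 0 0 0;0.0854 0 0 0 0;0.0854 0 0 0 0;0.0854 0 0 -0.04 0;0.0854 0 0 -0.03 0;0.0854 0 0 0 0;0.0854 -0.05 -0.0022 0 0;0.0854 -0.049 -0.0022 0 0;0.0854 0 0 0 0"

```text
time: 31.55
eef_pos: [0.5139, -0.2017, 0.1345]
eef_rot: [-179.9, -0.0, 95.3]
force: [0.1, 0.6, 0.1]
width: 0.0853
grip_force: 0.0
```

Call:
move_arm:
  commands: "0.0854 0 0 0 0;0.0854 0 0 0.012 0;0.0854 0 0 0 0;0.0854 0 0 0 0"

```text
time: 32.05
eef_pos: [0.5144, -0.1986, 0.1236]
eef_rot: [-180.0, -0.0, 95.6]
force: [-0.1, -0.2, 0.6]
width: 0.085
grip_force: 0.0
```

```bash
cat > ck.py <<'E'
from h import *
jar(-.19)
for n in('scene','side'):
    c=capture(n);p=cloud(c);ok=c['range_z']>0
    t=p[ok&(abs(p[...,0]-.508)<.05)&(abs(p[...,1]+.1)<.03)&(p[...,2]>.086)&(p[...,2]<.1)]
    if len(t)>8: print(n,'griptop',len(t),cv2.minAreaRect(t[:,:2].astype(np.float32)*1000))
E
python3 ck.py
```

```text
scene n 813 y@xc -0.1939 dir 5.53 z 0.0637 xmid 0.5191 len 0.157
side n 1364 y@xc -0.1917 dir 5.71 z 0.0599 xmid 0.5120 len 0.149
scene griptop 60 ((510.07708740234375, -102.31106567382812), (35.949851989746094, 20.975000381469727), 7.108887672424316)
side griptop 67 ((523.2974243164062, -104.36996459960938), (28.311336517333984, 70.9936752319336), 71.7510986328125)
```

Call:
move_arm:
  commands: "0.0854 0 0 0.009 0;0.0854 0 0 0.0055 0;0.0854 0 0 0 0;0.0854 0.003 0 0 0;0.0854 0.003 0 0 0;0.0854 0.003 0 0 0;0.0854 0.003 0 0 0;0.0854 0 0 0 0"

```text
time: 33.25
eef_pos: [0.5131, -0.1876, 0.1098]
eef_rot: [180.0, 0.1, 95.5]
force: [-0.7, -0.6, 6.3]
width: 0.0855
grip_force: 2.9
```

```bash
python3 ck.py
```

```text
scene n 802 y@xc -0.1884 dir 5.51 z 0.0641 xmid 0.5167 len 0.158
side n 1354 y@xc -0.1860 dir 5.51 z 0.0599 xmid 0.5112 len 0.149
scene griptop 69 ((524.916748046875, -111.6341552734375), (35.4326057434082, 69.24143981933594), 56.64451217651367)
side griptop 85 ((523.0758056640625, -108.28820037841797), (69.38462829589844, 43.041561126708984), 0.05587191879749298)
```

Call:
move_arm:
  commands: "0.0854 0.001 0 0 0;0.0854 0.001 0 0 0;0.0854 0 0 0 0"

```text
time: 33.83
eef_pos: [0.5133, -0.1865, 0.1098]
eef_rot: [180.0, 0.1, 95.6]
force: [-1.7, -3.6, 6.4]
width: 0.0857
grip_force: 2.6
```

Reaction force has appeared, so the jar is touching the chock. Lifting off and checking.

Call:
move_arm:
  commands: "0.0854 0 0 -0.005 0;0.0854 0 0 -0.03 0;0.0854 0 0 -0.05 0;0.0854 -0.05 0 -0.03 0;0.0854 -0.05 0 0 0;0.0854 0 0 0 0;0.0854 0 0 0 0;0.0854 0 0 0 0"

```text
time: 34.83
eef_pos: [0.5225, -0.2836, 0.2239]
eef_rot: [-180.0, -0.1, 95.6]
force: [-1.0, -0.9, -0.6]
width: 0.0859
grip_force: 0.0
```

```bash
sed -i 's/abs(p\[...,1\]+.1)<.03/abs(p[...,1]+.1)<.024/' ck.py; python3 ck.py; python3 - <<'E'
from h import *
a=capture('scene')['frame'][130:290,110:270,::-1];b=capture('side')['frame'][130:290,210:370,::-1]
cv2.imwrite('pics/c3.png',cv2.resize(np.hstack([a,b]),None,fx=2.5,fy=2.5))
E
```

```text
scene n 822 y@xc -0.1916 dir 5.50 z 0.0639 xmid 0.5186 len 0.157
side n 1341 y@xc -0.1893 dir 5.40 z 0.0599 xmid 0.5121 len 0.150
scene griptop 60 ((509.86529541015625, -101.93881225585938), (35.600711822509766, 19.413570404052734), 5.660048961639404)
side griptop 64 ((504.6811828613281, -98.53038024902344), (35.05458068847656, 22.277143478393555), 5.750518798828125)
```

View pics/c3.png

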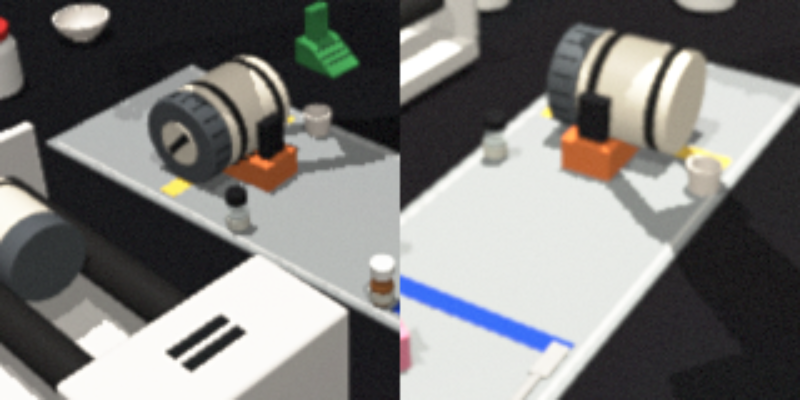

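The jar sits on the tape with the chock against it, but it sprang back about 3 mm on lift-off, leaving a gap of about 5 mm. Repeating gently, without the final push.

Call:
move_arm:
  commands: "0.0854 0.045 0 0 0;0.0854 0.046 0 0.03 0;0.0854 0 0 0.05 0;0.0854 0 0 0.02 0;0.0854 0 0 0.006 0;0.0854 0 0 0 0;0.0854 0 0 0.006 0;0.0854 0 0 0.003 0;0.0854 0 0 0 0"

```text
time: 36.25
eef_pos: [0.5142, -0.1945, 0.1098]
eef_rot: [179.9, 0.0, 95.5]
force: [-0.1, -0.2, 2.6]
width: 0.0854
grip_force: 1.2
```

Call:
move_arm:
  commands: "0.0854 0.0015 0 0 0;0.0854 0.0015 0 0 0;0.0854 0.0015 0 0 0;0.0854 0.0015 0 0 0;0.0854 0.001 0 0 0;0.0854 0 0 0 0;0.0854 0 0 0 0"

```text
time: 37.12
eef_pos: [0.5135, -0.1876, 0.1098]
eef_rot: [180.0, 0.1, 95.5]
force: [-1.0, -0.7, 5.4]
width: 0.0853
grip_force: 2.7
```

```bash
python3 -c "
from h import *
jar(-.188)"
```

```text
scene n 777 y@xc -0.1883 dir 5.57 z 0.0640 xmid 0.5176 len 0.157
side n 1347 y@xc -0.1859 dir 5.42 z 0.0598 xmid 0.5117 len 0.149
```

Jar at -0.187, about 85 mm from the chock. Lifting straight up slowly.

Call:
move_arm:
  commands: "0.0854 0 0 -0.001 0;0.0854 0 0 -0.001 0;0.0854 0 0 -0.002 0;0.0854 0 0 -0.01 0;0.0854 0 0 -0.04 0;0.0854 0 0 -0.05 0;0.0854 0 0 0 0;0.0854 -0.05 0 0 0;0.0854 -0.05 0 0 0;0.0854 0 0 0 0"

```text
time: 38.48
eef_pos: [0.5226, -0.2895, 0.2124]
eef_rot: [-180.0, 0.0, 95.3]
force: [-0.0, 0.8, 0.8]
width: 0.0855
grip_force: 0.0
```

```bash
python3 ck.py; python3 -c "
from h import *
jar(-.188)"
```

```text
scene n 792 y@xc -0.1886 dir 5.56 z 0.0638 xmid 0.5172 len 0.159
side n 1367 y@xc -0.1862 dir 5.42 z 0.0597 xmid 0.5122 len 0.150
scene griptop 62 ((524.8179321289062, -105.66288757324219), (23.766244888305664, 66.71207427978516), 79.85173034667969)
side griptop 64 ((506.0283508300781, -97.69247436523438), (34.46622848510742, 19.76245880126953), 6.81441068649292)
scene n 790 y@xc -0.1888 dir 5.49 z 0.0643 xmid 0.5170 len 0.158
side n 1360 y@xc -0.1864 dir 5.58 z 0.0598 xmid 0.5117 len 0.150
```

```bash
python3 -c "
from h import *
print(r.job_done())"
```

```text
the job is handed in; nothing more can be done
None
```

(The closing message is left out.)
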